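# Cock the knock tester and load a canister

### The job

Make the knock tester ready for its next test: draw its sprung striker arm back by the upright post until it hooks on the hair-trigger catch, without ramming it into the overtravel buffer behind, ease it slowly onto the catch and only then let go without ever letting it fly or snap forward. Then stand the black canister upright in the round nest, leaving the striker cocked and the other things on the bench where they are.

Things in the scene. Friction and masses are not known exactly. Their poses are not given: they have to be found in the camera images.
- tester: Knock tester, fixed to the bench: aluminium base plate 265 x 262 x 12 mm. Origin under the plate (plate from x -140 to +125, y -131 to +131 mm), x and y along its sides, z up. A steel striker arm swings level above it about an upright pivot at (-37.5, -92.5) mm.
- cover_top (a point): Middle of the top of the grey sheet cover (108 x 54 mm, top 71 mm above the bench) that hides the catch. The catch's small trigger tail sticks out of the cover's -x end (tester's axes), about 50 mm above the bench: a light push down on it fires the striker.
- striker_pivot (a point): Point on the striker's upright pivot axis, 45 mm above the bench.
- striker_post (a point): Upright round steel post near the striker's end, 16 mm diameter, free from 55 to 115 mm above the bench, 150 mm from the pivot axis: draw the arm by it. This point is on its axis, 95 mm up. It should never run forward faster than 150 mm/s (1 rad/s).
- striker_head (a point): Middle of the striker's rubber-tipped knocking head, 120 mm from the pivot and 20 mm ahead of the arm's middle (tip 27 mm ahead), 45 mm above the bench. The flat arm is 14 mm wide, its top 51 mm above the bench; past the post it ends in a nose that runs under the cover.
- striker (a joint): Striker angle (rad), 0 at rest, growing counter-clockwise from above as it is drawn back; the arm's direction is 0.698 + joint from the tester's +x. At rest it lies across the nest. A spring pulls it to 0: 7 N at the post at rest, about 12 N when cocked. The catch hooks it somewhere between 0.74 and 1.00; its setting differs every time and is not measured.
- nest_center (a point): Middle of the round nest, on the base plate's top, 12 mm above the bench, at (73.5, -38.5) mm of the tester. The nest is a steel ring, 75 mm inside, 90 mm outside, standing 6 mm above the plate.
- canister: Black plastic canister with a flat lid, standing on the bench, 66 mm diameter, 133 mm high, about 0.3 kg; origin at the middle of its underside, z up along it.
- loose_lid: Spare canister lid lying flat on the bench, 66 mm diameter, 11 mm thick; bystander. Origin at the middle of its underside.
- tape_measure: Tape measure, 35 x 72 x 68 mm; bystander. Origin under its middle.
- stapler: Desk stapler, 34 x 150 x 47 mm; bystander. Origin under its middle.
- hex_key: Hex key with a sleeve, 39 x 105 x 14 mm; bystander. Origin under its middle.
- striker_nose (a point): Middle of the striker's nose, 185 mm from the pivot, 45 mm above the bench. Drawing back, it lifts the sprung hook (1 to 2 N), which drops behind it and holds by 3 mm; 3 mm further a lug under the nose meets a stiff sprung buffer (6 N per mm), to be touched with less than 10 N. Eased forward again, the catch takes over the spring's pull and the post pulls no more.
There are look-alikes about, which are no part of the job. Leave any green or red look-alike of the canister alone.

How it is judged:
By the outcome, as a careful person would: the job done as asked, in the order asked, and still so for the second after the job is handed in, with the robot touching nothing.
It also fails if it takes over 72 s, if anything falls off the work surface, if the arm or the gripper's body presses on something with over 40 N, if the wrist force passes 120 N, or if a joint passes its speed limit or range.

### The arm

A 6-joint arm with a two-finger parallel gripper is mounted at the origin on a cart in front of the work surface, level with it; the furniture and walls round the work are solid. World frame = base frame: x ahead of the robot, y to its left, z up, the work surface at z = 0. Lengths are in m, angles in degrees, forces in N, time in s.
With the tool pointing down it reaches from about 0.25 to 0.725 m from the base axis. Payload 9.7 kg.
Tool frame: the origin (TCP) lies between the finger pads; the fingertips stand 17 mm ahead of it and the grasp point (between the pads) lies 2 mm behind it; z points along the fingers, y is the direction in which the jaws open and shut (so a half turn about z gives the same grasp; the last joint's range is limited). The gripper opens to 85 mm and grips with 20 to 120 N. Pads are 22 mm wide; open, the fingers measure 114 mm over their backs; the gripper's body (76 mm by 85 mm) begins 54 mm behind the grasp point. The pads swing forward as they close: fully open they stand 13 mm farther back than shut.
Start: joints at [-74.198, 4.979, 10.078, 95.1, 0, 90], TCP at [0.15, -0.529, 0.248] pointing down, gripper open.
Joint ranges: [-179.16, 179.16], [-48.56, 103.87], [-65.8, 70.77], [-126.05, 130.52], [-82.76, 87.17], [-180, 180]. Speed limits (degrees/s): [127.2, 127.2, 147.25, 180, 180, 180].

### API

Orientations are given as [roll, pitch, yaw] about the fixed x, y, z axes, in that order (R = Rz(yaw) Ry(pitch) Rx(roll)).
In Python, from workcell import monitor, cams, order gives the robot as it stands. The module is installed in compiled form; this text tells all that it offers.
- The arm moves only by the shell command python3 -m handwheel 'ROWS' [OPENING] [FORCE]. ROWS is JSON, a list of rows, each a list of 6 numbers: the shift along the tool's x, y, z in m, then the turn, a rotation vector about the tool's x, y, z in degrees. In form: [[tx, ty, tz, wx, wy, wz], ...]. A call has exactly 8 rows; each row shifts and turns the commanded pose from where the row before left it, along the tool's axes as they then stand; what a row does not reach is not made up. A row lasts 1/12 s, in which the tool goes at most 41.7 mm and 7.16 degrees, less where a joint would pass 70% of its speed; a pose out of reach is approached as far as the arm can. A call is refused whole if a number of a shift passes 0.0417 or a number of a turn 7.16, either way. A call with a gripper value outside its range is refused whole. OPENING is the opening, from -1 (shut) to 1 (fully open), set as the call begins (- or left out, the last holds). The fingers move at their own pace and stop on an object; FORCE is the grip in N (left out, the last holds). Time passes only in rows, so rows that do not move let the fingers close, or fill a call up. It gives the time, the measured TCP pose, the force and the opening at its end, in the units of the state.
- monitor.get_obs(): the state, without advancing time (a new reading comes with each control period).
- cams.camera(name): name is "scene" or "top" or "wrist"; returns a dict with "img" (480x640x3 uint8, red, green, blue), "depth" (480x640 float32, m along the optical axis (not along the pixel's ray), 0 where there is no reading), "fx", "fy", "cx", "cy" (pixels), "rvec" (rotation vector, rad) and "tvec" (3), from world to camera coordinates, as OpenCV has them; the wrist camera has in their place "tool_from_camera" (4x4, takes a point from camera to tool coordinates, whose origin is the TCP and whose axes are the flange's). Camera axes: x right, y down, z forward; pixel columns grow to the right and rows downward; lengths in m; the calibration is good to about 2 mm. The wrist camera is an equidistant fisheye: a pixel r from the principal point sees the ray r / f radians off the axis. A picture is of the moment at which its call begins: read the wrist's pose just before it.
- order.job_done(): hands the job in, once; it reports no verdict.
The state is a dict: "time": time; "q": joint angles; "qd": joint speeds; "joint_efforts": joint torques, N m; "ee_pos": TCP position; "tcp_rot": TCP orientation; "wrist_force": force on the tool from outside, world axes, zero at the start; "torque": the same for the moment, N m; "opening": finger opening in m.
Only numpy, scipy, OpenCV 4.12 (cv2) and the standard library are available. Lean on these libraries where they do the work, as an engineer would, in place of code of your own. Each camera call takes 0.05 s, during which the arm holds its last target. There are 200 camera calls.

## Working session

There is one attempt and no reset: what is moved stays moved. The work goes in short steps, Python scripts to look and compute and a shell command to move; the robot and the scene stay as the last step left them, time stands still between calls to the robot, and variables do not carry over. Pictures are saved under pics/ and viewed, about 8 in all and at most 12, crops included, and the job is handed in when it is done.

```bash
mkdir -p pics
python3 - <<'E'
from workcell import monitor, cams
import cv2, numpy as np
o=monitor.get_obs(); print(o)
for n in("scene","top"):
    c=cams.camera(n); np.savez(f"{n}0.npz",**c)
    cv2.imwrite(f"pics/{n}0.png",c["img"][:,:,::-1])
    R=cv2.Rodrigues(np.array(c["rvec"]))[0]; print(n,c["fx"],-R.T@np.array(c["tvec"]).ravel(),R[2])
E
```

```text
{'time': 0.0, 'q': array([-7.41975014e+01,  5.00899573e+00,  1.00347133e+01,  9.51005234e+01,
       -2.87812304e-04,  9.00010452e+01]), 'qd': array([-0.00780259, -0.04248328,  0.04309545, -0.0590307 , -0.16366413,
        0.00346837]), 'joint_efforts': array([ 5.95557849e-04, -5.20388925e+01,  4.64803112e+01,  1.62656681e-02,
       -1.86560783e-05,  2.60212076e-06]), 'ee_pos': array([ 0.14971724, -0.5290064 ,  0.24760558]), 'tcp_rot': array([-1.79925194e+02,  2.89176672e-04,  1.58014538e+01]), 'wrist_force': array([-0.81253115, -0.03934072, -0.50082378]), 'torque': array([0.00759098, 0.04232653, 0.01096218]), 'opening': 0.08534915397492299}
scene 529.410270456905 [-0.1137049   0.78741531  1.17078071] [ 0.41784922 -0.54212735 -0.72904044]
top 542.7167544092204 [ 0.30384003 -0.01464684  1.33744607] [ 0.1545338  -0.00409628 -0.98797901]
```

View pics/top0.png

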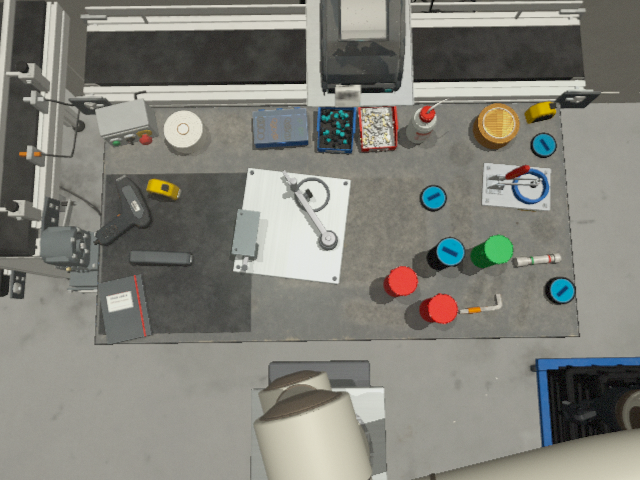

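View pics/scene0.png

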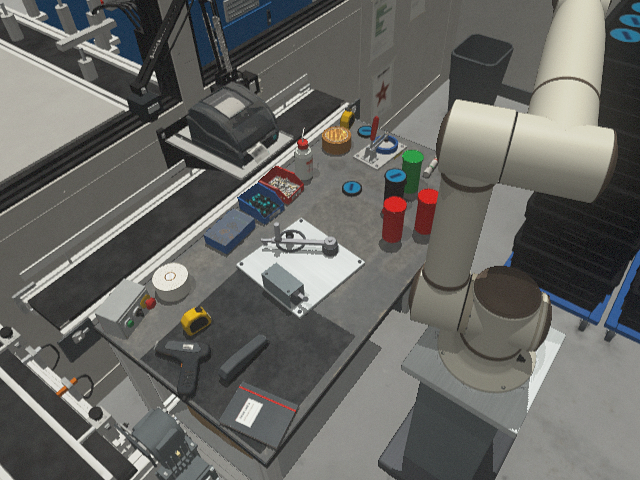

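The top view has robot-forward pointing up. The tester plate is at about (292,225), with its pivot hub at (327,240), the post end at (290,180), the ring at (314,193) and the cover at (246,233).

Canister candidates:
- **Black with blue lid:** (449,252). It stands upright and has a black body, also seen in the scene view at (395,185), so it fits.
- **Green:** (493,250), a look-alike.
- **Red:** (402,282) and (438,309), look-alikes.
- **Flat blue discs:** (433,197), (543,145) and (561,291), which are only lids.

Next I measure positions and enlarge one crop to confirm.

```bash
cat > H.py <<'E'
import numpy as np, cv2
def ray(c,uv,z):
    R=cv2.Rodrigues(np.array(c["rvec"],float))[0]; t=np.array(c["tvec"],float).ravel()
    uv=np.atleast_2d(np.asarray(uv,float)); o=-R.T@t
    d=np.c_[(uv[:,0]-c["cx"])/c["fx"],(uv[:,1]-c["cy"])/c["fy"],np.ones(len(uv))]@R
    return o+d*((z-o[2])/d[:,2])[:,None]
def proj(c,p):
    K=np.array([[c["fx"],0,c["cx"]],[0,c["fy"],c["cy"]],[0,0,1]],float)
    return cv2.projectPoints(np.atleast_2d(np.asarray(p,float)),np.array(c["rvec"],float),np.array(c["tvec"],float),K,None)[0][:,0]
def big(m):
    cs=cv2.findContours(m.astype(np.uint8),cv2.RETR_EXTERNAL,cv2.CHAIN_APPROX_NONE)[0]
    return sorted(cs,key=cv2.contourArea)[::-1]
E
python3 - <<'E'
from H import *
c=np.load("top0.npz"); im=c["img"]; hsv=cv2.cvtColor(im,cv2.COLOR_RGB2HSV)
m=(hsv[:,:,2]>185)&(hsv[:,:,1]<40); w=np.zeros_like(m); w[155:295,225:360]=1
k=big(m&w)[0][:,0]; P=ray(c,k,0.012)[:,:2]
r=cv2.minAreaRect(P.astype(np.float32)*1000); print("plate",r)
(cx,cy),(a,b),ang=r
A=np.deg2rad(ang); A=(A+np.pi/4)%(np.pi/2)-np.pi/4
ex=np.array([np.cos(A),np.sin(A)]);ey=np.array([-ex[1],ex[0]])
O=np.array([cx,cy])/1000+ex*0.0075; print("origin",O,"yaw",np.rad2deg(A))
T=lambda x,y,z:np.r_[O+x*ex+y*ey,z]
a=A+0.698; pv=T(-.0375,-.0925,.045)
post=pv+[.15*np.cos(a),.15*np.sin(a),.05]; nest=T(.0735,-.0385,.012)
print("pivot",pv,"post",post,"nest",nest)
blue=(hsv[:,:,0]>90)&(hsv[:,:,0]<110)&(hsv[:,:,1]>120)&(hsv[:,:,2]>100)
for q in big(blue)[:8]:
    (u,v),s=cv2.minEnclosingCircle(q); print("blue",(u,v),s,ray(c,(u,v),.133)[0],ray(c,(u,v),.011)[0], c["depth"][int(v),int(u)])
for n,l,h in(("red",0,5),("green",40,75)):
    g=(hsv[:,:,0]>=l)&(hsv[:,:,0]<=h)&(hsv[:,:,1]>120)
    for q in big(g)[:3]:
        (u,v),s=cv2.minEnclosingCircle(q); print(n,(u,v),s,ray(c,(u,v),.133)[0])
s=np.load("scene0.npz")
def crop(c,x,y,w,h,f,pts):
    i=cv2.resize(c["img"][y:y+h,x:x+w,::-1],None,fx=f,fy=f,interpolation=cv2.INTER_CUBIC)
    for p in pts:
        u=(proj(c,p)[0]-[x,y]+.5)*f; cv2.drawMarker(i,(int(u[0]),int(u[1])),(255,0,255),0,12)
    return i
pts=[pv,post,post+[0,0,.02],nest]
i1=crop(c,225,155,140,140,4,pts); i2=crop(s,370,135,80,187,3,[])
cv2.imwrite("pics/crop1.png",np.hstack([i1,cv2.resize(i2,(240,560))]))
np.savez("pose.npz",O=O,A=A,pv=pv,post=post,nest=nest)
E
```

```text
plate ((549.2055053710938, 57.35655975341797), (259.7195129394531, 264.3818054199219), 82.26607513427734)
origin [0.55663728 0.05634726] yaw -7.733924865722656
pivot [ 0.5070304  -0.03026484  0.045     ] post [0.63387766 0.04979622 0.095     ] nest [0.62428765 0.00830636 0.012     ]
blue (588.8975830078125, 398.6582946777344) 64.52411651611328 [ 0.13591778 -0.58411485  0.133     ] [ 0.1189087  -0.64179705  0.011     ] 1.5620539
blue (450.4090881347656, 251.10606384277344) 13.830121994018555 [ 0.45993216 -0.30274075  0.133     ] [ 0.47574295 -0.33192218  0.011     ] 1.2170035
blue (561.8571166992188, 290.1428527832031) 12.173197746276855 [ 0.36912133 -0.54524154  0.133     ] [ 0.37573376 -0.5989862   0.011     ] 1.3166995
blue (433.46551513671875, 197.29310607910156) 11.538308143615723 [ 0.58385534 -0.27050246  0.133     ] [ 0.61221848 -0.29641843  0.011     ] 1.35504
blue (543.5963745117188, 144.7469940185547) 11.239472389221191 [ 0.70444003 -0.53079166  0.133     ] [ 0.74501735 -0.58307268  0.011     ] 1.3772374
blue (531.2999877929688, 186.3000030517578) 17.34888458251953 [ 0.60628047 -0.4950445   0.133     ] [ 0.63691507 -0.54370464  0.011     ] 1.3228595
blue (318.5, 122.0) 15.008431434631348 [ 0.76694217 -0.01149607  0.133     ] [ 0.81385043 -0.01117692  0.011     ] 1.347512
blue (354.0, 120.0) 13.038504600524902 [ 0.77063054 -0.09412962  0.133     ] [ 0.81791239 -0.10218054  0.011     ] 1.3514993
red (438.0240783691406, 308.84759521484375) 19.2360897064209 [ 0.33214924 -0.26889766  0.133     ]
red (400.7594909667969, 282.1202392578125) 17.761064529418945 [ 0.39219501 -0.18898192  0.133     ]
red (427.0, 113.75) 8.310484886169434 [ 0.78345694 -0.26465899  0.133     ]
green (491.5, 252.0) 21.66227912902832 [ 0.45655366 -0.39466764  0.133     ]
green (115.5, 142.5) 1.581238865852356 [0.72409427 0.45778665 0.133     ]
green (489.0, 80.0) 9.999999747378752e-05 [ 0.8647891  -0.41443755  0.133     ]
```

View pics/crop1.png

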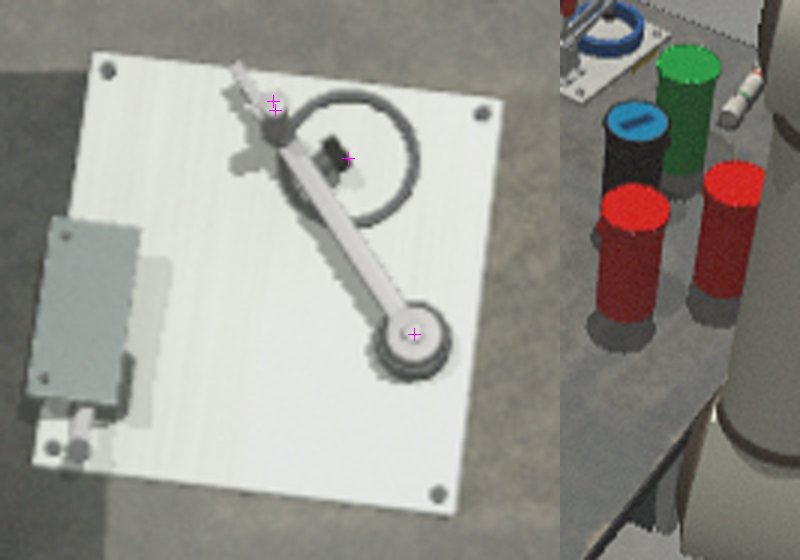

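The crop confirms the black canister with the blue lid: its body is black, between the red and green look-alikes. The pivot and nest marks sit on the hub and ring. The post reads as a dark cylinder around crop (275–282, 100–130). I'll check it with depth.

Run:
```python
from H import *
p=np.load("pose.npz"); post=p["post"]
for n in("top","scene"):
    c=np.load(n+"0.npz"); d=c["depth"]; v,u=np.mgrid[:480,:640]
    R=cv2.Rodrigues(c["rvec"])[0]; X=np.dstack([(u-c["cx"])/c["fx"]*d,(v-c["cy"])/c["fy"]*d,d]).reshape(-1,3)
    W=(X-np.array(c["tvec"]).ravel())@R
    s=(d.ravel()>0)&(np.hypot(*(W[:,:2]-post[:2]).T)<.05)
    for lo,hi in((.06,.085),(.085,.105),(.105,.125)):
        q=W[s&(W[:,2]>lo)&(W[:,2]<hi)]; print(n,lo,len(q),q.mean(0) if len(q) else"",q[:,:2].std(0) if len(q) else "")
    for z in(.055,.115): print(proj(c,[*post[:2],z]))
    can=np.array([.46,-.3027]); s=(d.ravel()>0)&(np.hypot(*(W[:,:2]-can).T)<.035)&(W[:,2]>.125); print("lid",W[s].mean(0),s.sum())
```

```text
top 0.06 15 [0.62759126 0.04917851 0.07292007] [0.0021145  0.00466163]
top 0.085 14 [0.62725441 0.04884968 0.09509333] [0.00160135 0.0040699 ]
top 0.105 40 [0.63210679 0.05015012 0.11330106] [0.00396665 0.00420152]
[[294.25118882 186.45210126]]
[[292.90676065 179.99149213]]
lid [ 0.46034642 -0.30146744  0.13070015] 686
scene 0.06 34 [0.62661033 0.05504322 0.07093894] [0.00428455 0.00697971]
scene 0.085 29 [0.62648962 0.05532952 0.09482107] [0.00376864 0.00383184]
scene 0.105 26 [0.62767268 0.05442736 0.1126449 ] [0.00362544 0.00428391]
[[277.31364479 237.32787228]]
[[275.45406588 222.75507663]]
lid [ 0.45835358 -0.30082264  0.13021132] 246
```

```bash
python3 -m handwheel '[[0,0,0,0,0,-5.5],[0,0,0,0,0,-5.5],[0,0,0,0,0,-5.5],[0.03,-0.01,0,0,0,0],[0.036,-0.0116,0,0,0,0],[0.036,-0.0116,0,0,0,0],[0.036,-0.0116,0,0,0,0],[0.036,-0.0116,0,0,0,0]]' 0 60
python3 -m handwheel '[[0.036,-0.0116,0,0,0,0],[0.036,-0.0116,0,0,0,0],[0.036,-0.0116,0,0,0,0],[0.036,-0.0116,0,0,0,0],[0.036,-0.0116,0,0,0,0],[0.036,-0.0116,0,0,0,0],[0.036,-0.0116,0,0,0,0],[0.036,-0.0116,0,0,0,0]]'
python3 -m handwheel '[[0.036,-0.0116,0,0,0,0],[0.036,-0.0116,0,0,0,0],[0.036,-0.0116,0,0,0,0],[0.036,-0.0116,0,0,0,0],[0.036,-0.0116,0,0,0,0],[0.036,-0.0116,0,0,0,0],[0.036,-0.0116,0,0,0,0],[0,0,0,0,0,0]]'
python3 - <<'E'
from H import *
from workcell import monitor,cams
o=monitor.get_obs(); p=np.load("pose.npz")
c=cams.camera("wrist"); np.savez("wrist1.npz",**c,ee=o["ee_pos"],rot=o["tcp_rot"])
a=np.deg2rad(o["tcp_rot"][2]); d=p["post"]-o["ee_pos"]
print(o["time"],o["ee_pos"],o["tcp_rot"],o["wrist_force"],o["opening"])
print("to post tool x,y", d[0]*np.cos(a)+d[1]*np.sin(a), d[0]*np.sin(a)-d[1]*np.cos(a), "z",-d[2])
cv2.imwrite("pics/wrist1.png",c["img"][:,:,::-1]); print(c["tool_from_camera"],c["fx"],c["cx"],c["cy"])
E
```

```text
time: 0.77
ee_pos: [0.2673, -0.3871, 0.2479]
tcp_rot: [-180.0, -0.0, 32.3]
wrist_force: [1.4, 0.5, 0.1]
opening: 0.0426
time: 1.43
ee_pos: [0.4613, -0.1544, 0.2481]
tcp_rot: [-180.0, 0.0, 32.3]
wrist_force: [0.5, -1.4, -0.4]
opening: 0.0425
time: 2.1
ee_pos: [0.6328, 0.0519, 0.2449]
tcp_rot: [-179.9, 0.1, 32.5]
wrist_force: [1.8, 0.3, -0.8]
opening: 0.0426
2.1 [0.63275192 0.0518611  0.24489834] [-1.79858111e+02  1.20708156e-01  3.25272462e+01] [ 1.83685488  0.32408582 -0.8304455 ] 0.04255434084296164
to post tool x,y -0.0001611427390987416 0.0023462878105944057 z 0.149898337689605
[[ 8.98454204e-04 -9.54538860e-01 -2.98085153e-01  7.54420501e-02]
 [ 9.99999278e-01  1.09538091e-03 -4.93584075e-04 -2.86320822e-04]
 [ 7.97661965e-04 -2.98084494e-01  9.54539155e-01 -1.25899392e-01]
 [ 0.00000000e+00  0.00000000e+00  0.00000000e+00  1.00000000e+00]] 371.64829954431775 323.29694793327116 238.60931421762413
```

View pics/wrist1.png

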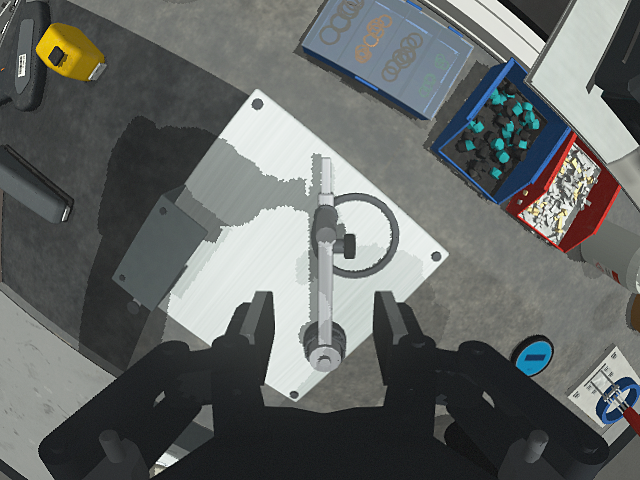

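The wrist view shows the post top near (327,212), with the arm running vertically down to the pivot at (325,355), the nest ring at (365,235), and the fingers at x≈257 and x≈387. I'll cast the post-top ray.

```bash
cat >> H.py <<'E'
def wray(c,uv,z):
    from scipy.spatial.transform import Rotation as Ro
    R=Ro.from_euler("xyz",c["rot"],degrees=True).as_matrix(); M=c["tool_from_camera"]
    x=np.array([uv[0]-c["cx"],uv[1]-c["cy"]]); r=np.hypot(*x); th=r/c["fx"]
    d=R@M[:3,:3]@np.r_[x/r*np.sin(th),np.cos(th)]; o=c["ee"]+R@M[:3,3]
    return o+d*(z-o[2])/d[2]
E
python3 - <<'E'
from H import *
c=np.load("wrist1.npz"); p=np.load("pose.npz")
g=cv2.cvtColor(c["img"],cv2.COLOR_RGB2GRAY)
cv2.imwrite("pics/w1c.png",cv2.resize(c["img"][180:260,280:400,::-1],None,fx=5,fy=5,interpolation=cv2.INTER_CUBIC))
for uv,z in(((327,212),.115),((325,355),.06),((364,236),.018)): print(wray(c,uv,z))
print(p["post"],p["pv"],p["nest"])
E
```

```text
[0.64639257 0.0583567  0.115     ]
[ 0.51090495 -0.02693988  0.06      ]
[0.62665552 0.00110961 0.018     ]
[0.63387766 0.04979622 0.095     ] [ 0.5070304  -0.03026484  0.045     ] [0.62428765 0.00830636 0.012     ]
```

View pics/w1c.png

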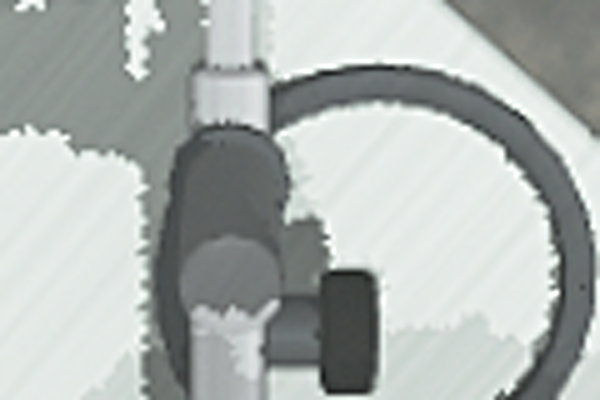

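The crop shows the post standing from its base at crop (235,160) to its top disc at (232,282), which is about (326.4,236.5) in the full image. My earlier pixel was the base, so I'll recast.

Run:
```python
from H import *
c=np.load("wrist1.npz")
q=wray(c,(326.4,236.3),.115);print(q)
a=np.deg2rad(c["rot"][2]); d=q-c["ee"]; print(d[0]*np.cos(a)+d[1]*np.sin(a), d[0]*np.sin(a)-d[1]*np.cos(a), c["ee"][2]-.096)
```

```text
[0.63105017 0.04900698 0.115     ]
-0.0029694646651665536 0.0014913790464839288 0.148898337689605
```

```bash
python3 -m handwheel '[[-0.001,0.002,0.025,0,0,0],[0,0,0.03,0,0,0],[0,0,0.03,0,0,0],[0,0,0.03,0,0,0],[0,0,0.02,0,0,0],[0,0,0.014,0,0,0],[0,0,0,0,0,0],[0,0,0,0,0,0]]' 0 40
python3 -m handwheel '[[0,0,0,0,0,0],[0,0,0,0,0,0],[0,0,0,0,0,0],[0,0,0,0,0,0],[0,0,0,0,0,0],[0,0,0,0,0,0],[0,0,0,0,0,0],[0,0,0,0,0,0]]' -1 40
python3 -c "
from workcell import monitor;print(monitor.get_obs()['torque'])"
```

```text
time: 2.82
ee_pos: [0.6296, 0.0441, 0.0992]
tcp_rot: [-180.0, 0.1, 32.3]
wrist_force: [-0.4, 0.4, 0.3]
opening: 0.0428
time: 3.48
ee_pos: [0.6294, 0.0473, 0.1014]
tcp_rot: [-179.8, -0.1, 32.4]
wrist_force: [-10.2, 11.7, 7.2]
opening: 0.0148
[2.36360546 2.07257095 0.11077882]
```

Gripped, with the opening at 15 mm, and the measured arm angle agrees with rest. Now I draw back along the arc.

```bash
cat > st.py <<'E'
import numpy as np,sys
from workcell import monitor
o=monitor.get_obs(); p=np.load("pose.npz"); d=o["ee_pos"][:2]-p["pv"][:2]
th=np.arctan2(d[1],d[0]); t=np.array([-np.sin(th),np.cos(th)]); f=o["wrist_force"]
T=-f[:2]@t  # pull needed backwards (N, + = spring pulls forward)
ang=th-(p["A"]+.698)
print(f"t {o['time']:.2f} ang {ang:.4f} r {np.hypot(*d):.4f} z {o['ee_pos'][2]:.4f} yaw-arm {o['tcp_rot'][2]-np.rad2deg(th):.2f} pull {T:.1f} rad {f[:2]@d/np.hypot(*d):.1f} fz {f[2]:.1f} torque {np.round(o['torque'],2)}")
if len(sys.argv)>1 and T>float(sys.argv[1]): sys.exit("STOP")
E
python3 st.py
python3 -m handwheel '[[-0.00007,-0.0032,0,0,0,-1.25],[-0.00014,-0.0064,0,0,0,-2.5],[-0.00014,-0.0064,0,0,0,-2.5],[-0.00014,-0.0064,0,0,0,-2.5],[-0.00014,-0.0064,0,0,0,-2.5],[-0.00014,-0.0064,0,0,0,-2.5],[-0.00014,-0.0064,0,0,0,-2.5],[-0.00007,-0.0032,0,0,0,-1.25]]'|tail -2; python3 st.py
```

```text
t 3.48 ang 0.0019 r 0.1448 z 0.1014 yaw-arm 0.06 pull -15.3 rad -2.4 fz 7.2 torque [2.36 2.07 0.11]
wrist_force: [8.7, -1.7, 0.7]
opening: 0.015
t 4.15 ang 0.2860 r 0.1451 z 0.1015 yaw-arm 1.27 pull 7.6 rad 4.5 fz 0.7 torque [-0.03 -1.38 -0.29]
```

```bash
python3 -m handwheel '[[-0.00007,-0.0032,0,0,0,-1.25],[-0.00014,-0.0064,0,0,0,-2.5],[-0.00014,-0.0064,0,0,0,-2.5],[-0.00014,-0.0064,0,0,0,-2.5],[-0.00014,-0.0064,0,0,0,-2.5],[-0.00014,-0.0064,0,0,0,-2.5],[-0.00014,-0.0064,0,0,0,-2.5],[-0.00014,-0.0064,0,0,0,-2.5]]'|tail -1; python3 st.py
python3 -m handwheel '[[-0.00007,-0.0032,0,0,0,-1.25],[-0.00007,-0.0032,0,0,0,-1.25],[0,-0.0013,0,0,0,-0.5],[0,0,0,0,0,0],[0,0,0,0,0,0],[0,0,0,0,0,0],[0,0,0,0,0,0],[0,0,0,0,0,0]]'|tail -1; python3 st.py
```

```text
opening: 0.0151
t 4.82 ang 0.6153 r 0.1456 z 0.1015 yaw-arm 1.17 pull 8.4 rad 10.9 fz -2.9 torque [ 1.42 -2.12 -0.36]
opening: 0.0149
t 5.48 ang 0.6672 r 0.1457 z 0.1015 yaw-arm 1.10 pull 8.8 rad 12.3 fz -3.7 torque [ 1.73 -2.04 -0.34]
```

```bash
python3 -m handwheel '[[0.0005,-0.0013,0,0,0,-0.5],[0.0005,-0.0013,0,0,0,-0.5],[0.0005,-0.0013,0,0,0,-0.5],[0.0005,-0.0013,0,0,0,-0.5],[0,-0.0013,0,0,0,-0.5],[0,-0.0013,0,0,0,-0.5],[0,0,0,0,0,0],[0,0,0,0,0,0]]'|tail -1; python3 st.py &&
python3 -m handwheel '[[0,-0.00027,0,0,0,-0.105],[0,-0.00027,0,0,0,-0.105],[0,-0.00027,0,0,0,-0.105],[0,-0.00027,0,0,0,-0.105],[0,-0.00027,0,0,0,-0.105],[0,-0.00027,0,0,0,-0.105],[0,0,0,0,0,0],[0,0,0,0,0,0]]'>/dev/null; python3 st.py 12.5 &&
python3 -m handwheel '[[0,-0.00027,0,0,0,-0.105],[0,-0.00027,0,0,0,-0.105],[0,-0.00027,0,0,0,-0.105],[0,-0.00027,0,0,0,-0.105],[0,-0.00027,0,0,0,-0.105],[0,-0.00027,0,0,0,-0.105],[0,0,0,0,0,0],[0,0,0,0,0,0]]'>/dev/null && python3 st.py 12.5 &&
python3 -m handwheel '[[0,-0.00027,0,0,0,-0.105],[0,-0.00027,0,0,0,-0.105],[0,-0.00027,0,0,0,-0.105],[0,-0.00027,0,0,0,-0.105],[0,-0.00027,0,0,0,-0.105],[0,-0.00027,0,0,0,-0.105],[0,0,0,0,0,0],[0,0,0,0,0,0]]'>/dev/null && python3 st.py 12.5
```

```text
opening: 0.0149
t 6.15 ang 0.7210 r 0.1460 z 0.1015 yaw-arm 0.95 pull 8.9 rad 2.4 fz -0.7 torque [ 0.03 -1.56 -0.31]
t 6.82 ang 0.7317 r 0.1460 z 0.1015 yaw-arm 0.96 pull 9.4 rad 2.9 fz -0.7 torque [ 0.12 -1.52 -0.29]
t 7.48 ang 0.7428 r 0.1460 z 0.1014 yaw-arm 0.96 pull 9.4 rad 3.3 fz -0.9 torque [ 0.12 -1.61 -0.32]
t 8.15 ang 0.7538 r 0.1461 z 0.1015 yaw-arm 0.96 pull 8.8 rad 3.6 fz -0.4 torque [ 0.17 -1.56 -0.36]
```

```bash
python3 -m handwheel '[[0.00002,-0.00027,0,0,0,-0.105],[0.00002,-0.00027,0,0,0,-0.105],[0.00002,-0.00027,0,0,0,-0.105],[0.00002,-0.00027,0,0,0,-0.105],[0.00002,-0.00027,0,0,0,-0.105],[0.00002,-0.00027,0,0,0,-0.105],[0,0,0,0,0,0],[0,0,0,0,0,0]]'>/dev/null; python3 st.py 11.2 &&
python3 -m handwheel '[[0.00002,-0.00027,0,0,0,-0.105],[0.00002,-0.00027,0,0,0,-0.105],[0.00002,-0.00027,0,0,0,-0.105],[0.00002,-0.00027,0,0,0,-0.105],[0.00002,-0.00027,0,0,0,-0.105],[0.00002,-0.00027,0,0,0,-0.105],[0,0,0,0,0,0],[0,0,0,0,0,0]]'>/dev/null; python3 st.py 11.2 &&
python3 -m handwheel '[[0.00002,-0.00027,0,0,0,-0.105],[0.00002,-0.00027,0,0,0,-0.105],[0.00002,-0.00027,0,0,0,-0.105],[0.00002,-0.00027,0,0,0,-0.105],[0.00002,-0.00027,0,0,0,-0.105],[0.00002,-0.00027,0,0,0,-0.105],[0,0,0,0,0,0],[0,0,0,0,0,0]]'>/dev/null && python3 st.py 11.2 &&
python3 -m handwheel '[[0.00002,-0.00027,0,0,0,-0.105],[0.00002,-0.00027,0,0,0,-0.105],[0.00002,-0.00027,0,0,0,-0.105],[0.00002,-0.00027,0,0,0,-0.105],[0.00002,-0.00027,0,0,0,-0.105],[0.00002,-0.00027,0,0,0,-0.105],[0,0,0,0,0,0],[0,0,0,0,0,0]]'>/dev/null && python3 st.py 11.2
```

```text
t 8.82 ang 0.7647 r 0.1461 z 0.1015 yaw-arm 0.96 pull 9.2 rad 1.7 fz 0.1 torque [ 0.12 -1.59 -0.26]
t 9.48 ang 0.7758 r 0.1461 z 0.1015 yaw-arm 0.96 pull 9.1 rad 1.1 fz -1.2 torque [ 0.08 -1.53 -0.31]
t 10.15 ang 0.7870 r 0.1462 z 0.1015 yaw-arm 0.95 pull 9.8 rad 2.1 fz -0.0 torque [-0.02 -1.55 -0.29]
t 10.82 ang 0.7981 r 0.1462 z 0.1015 yaw-arm 0.93 pull 9.3 rad 0.5 fz -0.1 torque [-0.14 -1.63 -0.29]
```

```bash
python3 -m handwheel '[[0,-0.00027,0,0,0,-0.105],[0,-0.00027,0,0,0,-0.105],[0.00002,-0.00027,0,0,0,-0.105],[0.00002,-0.00027,0,0,0,-0.105],[0.00002,-0.00027,0,0,0,-0.105],[0,-0.00027,0,0,0,-0.105],[0,0,0,0,0,0],[0,0,0,0,0,0]]'>/dev/null; python3 st.py 11.2 &&
python3 -m handwheel '[[0,-0.00027,0,0,0,-0.105],[0,-0.00027,0,0,0,-0.105],[0.00002,-0.00027,0,0,0,-0.105],[0.00002,-0.00027,0,0,0,-0.105],[0.00002,-0.00027,0,0,0,-0.105],[0,-0.00027,0,0,0,-0.105],[0,0,0,0,0,0],[0,0,0,0,0,0]]'>/dev/null; python3 st.py 11.2 &&
python3 -m handwheel '[[0,-0.00027,0,0,0,-0.105],[0,-0.00027,0,0,0,-0.105],[0.00002,-0.00027,0,0,0,-0.105],[0.00002,-0.00027,0,0,0,-0.105],[0.00002,-0.00027,0,0,0,-0.105],[0,-0.00027,0,0,0,-0.105],[0,0,0,0,0,0],[0,0,0,0,0,0]]'>/dev/null && python3 st.py 11.2 &&
python3 -m handwheel '[[0,-0.00027,0,0,0,-0.105],[0,-0.00027,0,0,0,-0.105],[0.00002,-0.00027,0,0,0,-0.105],[0.00002,-0.00027,0,0,0,-0.105],[0.00002,-0.00027,0,0,0,-0.105],[0,-0.00027,0,0,0,-0.105],[0,0,0,0,0,0],[0,0,0,0,0,0]]'>/dev/null && python3 st.py 11.2 &&
python3 -m handwheel '[[0,-0.00027,0,0,0,-0.105],[0,-0.00027,0,0,0,-0.105],[0.00002,-0.00027,0,0,0,-0.105],[0.00002,-0.00027,0,0,0,-0.105],[0.00002,-0.00027,0,0,0,-0.105],[0,-0.00027,0,0,0,-0.105],[0,0,0,0,0,0],[0,0,0,0,0,0]]'>/dev/null && python3 st.py 11.2
```

```text
t 11.48 ang 0.8092 r 0.1462 z 0.1014 yaw-arm 0.92 pull 10.4 rad 0.8 fz -0.1 torque [-0.1  -1.55 -0.3 ]
t 12.15 ang 0.8203 r 0.1462 z 0.1014 yaw-arm 0.92 pull 9.1 rad 0.6 fz -0.8 torque [-0.14 -1.55 -0.3 ]
t 12.82 ang 0.8311 r 0.1463 z 0.1015 yaw-arm 0.93 pull 10.2 rad 0.1 fz -0.8 torque [-0.1  -1.55 -0.29]
t 13.48 ang 0.8422 r 0.1463 z 0.1015 yaw-arm 0.92 pull 9.4 rad 0.8 fz -1.5 torque [-0.19 -1.55 -0.3 ]
t 14.15 ang 0.8519 r 0.1463 z 0.1015 yaw-arm 0.99 pull 11.0 rad 0.3 fz -0.6 torque [-0.2  -1.78 -0.33]
```

Slight extra load (torque −1.55→−1.78), which is probably the hook lifting. I'll go in finer steps.

```bash
python3 -m handwheel '[[0,-0.00020,0,0,0,-0.08],[0,-0.00020,0,0,0,-0.08],[0,-0.00020,0,0,0,-0.08],[0,-0.00020,0,0,0,-0.08],[0,0,0,0,0,0],[0,0,0,0,0,0],[0,0,0,0,0,0],[0,0,0,0,0,0]]'>/dev/null; python3 st.py 14 &&
python3 -m handwheel '[[0,-0.00020,0,0,0,-0.08],[0,-0.00020,0,0,0,-0.08],[0,-0.00020,0,0,0,-0.08],[0,-0.00020,0,0,0,-0.08],[0,0,0,0,0,0],[0,0,0,0,0,0],[0,0,0,0,0,0],[0,0,0,0,0,0]]'>/dev/null && python3 st.py 14
```

```text
t 14.82 ang 0.8572 r 0.1464 z 0.1015 yaw-arm 1.01 pull 11.3 rad 0.2 fz -1.3 torque [-0.1  -1.83 -0.32]
t 15.48 ang 0.8626 r 0.1463 z 0.1014 yaw-arm 1.02 pull 11.6 rad 0.8 fz -0.4 torque [-0.13 -1.8  -0.3 ]
```

```bash
python3 -m handwheel '[[0,-0.00020,0,0,0,-0.08],[0,-0.00020,0,0,0,-0.08],[0,-0.00020,0,0,0,-0.08],[0,-0.00020,0,0,0,-0.08],[0,0,0,0,0,0],[0,0,0,0,0,0],[0,0,0,0,0,0],[0,0,0,0,0,0]]'>/dev/null; python3 st.py 13 &&
python3 -m handwheel '[[0,-0.00020,0,0,0,-0.08],[0,-0.00020,0,0,0,-0.08],[0,-0.00020,0,0,0,-0.08],[0,-0.00020,0,0,0,-0.08],[0,0,0,0,0,0],[0,0,0,0,0,0],[0,0,0,0,0,0],[0,0,0,0,0,0]]'>/dev/null && python3 st.py 13 && 
python3 -m handwheel '[[0,-0.00020,0,0,0,-0.08],[0,-0.00020,0,0,0,-0.08],[0,-0.00020,0,0,0,-0.08],[0,-0.00020,0,0,0,-0.08],[0,0,0,0,0,0],[0,0,0,0,0,0],[0,0,0,0,0,0],[0,0,0,0,0,0]]'>/dev/null && python3 st.py 13
```

```text
t 16.15 ang 0.8680 r 0.1464 z 0.1014 yaw-arm 1.03 pull 11.2 rad 0.6 fz -1.3 torque [-0.06 -1.85 -0.33]
t 16.82 ang 0.8730 r 0.1464 z 0.1015 yaw-arm 1.07 pull 11.6 rad 0.1 fz -1.8 torque [-0.18 -1.86 -0.37]
t 17.48 ang 0.8786 r 0.1464 z 0.1015 yaw-arm 1.07 pull 11.2 rad 0.8 fz -0.6 torque [-0.05 -1.93 -0.34]
```

```bash
python3 -m handwheel '[[0,-0.00020,0,0,0,-0.08],[0,-0.00020,0,0,0,-0.08],[0,-0.00020,0,0,0,-0.08],[0,-0.00020,0,0,0,-0.08],[0,0,0,0,0,0],[0,0,0,0,0,0],[0,0,0,0,0,0],[0,0,0,0,0,0]]'>/dev/null; python3 st.py 13.3 &&
python3 -m handwheel '[[0,-0.00020,0,0,0,-0.08],[0,-0.00020,0,0,0,-0.08],[0,-0.00020,0,0,0,-0.08],[0,-0.00020,0,0,0,-0.08],[0,0,0,0,0,0],[0,0,0,0,0,0],[0,0,0,0,0,0],[0,0,0,0,0,0]]'>/dev/null && python3 st.py 13.3 && 
python3 -m handwheel '[[0,-0.00020,0,0,0,-0.08],[0,-0.00020,0,0,0,-0.08],[0,-0.00020,0,0,0,-0.08],[0,-0.00020,0,0,0,-0.08],[0,0,0,0,0,0],[0,0,0,0,0,0],[0,0,0,0,0,0],[0,0,0,0,0,0]]'>/dev/null && python3 st.py 13.3
```

```text
t 18.15 ang 0.8851 r 0.1464 z 0.1014 yaw-arm 1.02 pull 9.9 rad 1.2 fz -1.6 torque [ 0.   -1.79 -0.34]
t 18.82 ang 0.8908 r 0.1464 z 0.1015 yaw-arm 1.01 pull 10.7 rad 1.5 fz -1.2 torque [ 0.04 -1.73 -0.23]
t 19.48 ang 0.8962 r 0.1464 z 0.1015 yaw-arm 1.02 pull 10.4 rad 1.0 fz -1.6 torque [ 0.06 -1.76 -0.32]
```

The hook dropped near 0.883: the load fell back and the angle jumped. Now at 0.896 and the buffer isn't touched. I ease forward slowly, watching the pull vanish.

```bash
python3 -m handwheel '[[0,0.00020,0,0,0,0.08],[0,0.00020,0,0,0,0.08],[0,0.00020,0,0,0,0.08],[0,0.00020,0,0,0,0.08],[0,0.00020,0,0,0,0.08],[0,0.00020,0,0,0,0.08],[0,0,0,0,0,0],[0,0,0,0,0,0]]'>/dev/null; python3 st.py
python3 -m handwheel '[[0,0.00020,0,0,0,0.08],[0,0.00020,0,0,0,0.08],[0,0.00020,0,0,0,0.08],[0,0.00020,0,0,0,0.08],[0,0.00020,0,0,0,0.08],[0,0.00020,0,0,0,0.08],[0,0,0,0,0,0],[0,0,0,0,0,0]]'>/dev/null; python3 st.py
python3 -m handwheel '[[0,0.00020,0,0,0,0.08],[0,0.00020,0,0,0,0.08],[0,0.00020,0,0,0,0.08],[0,0.00020,0,0,0,0.08],[0,0.00020,0,0,0,0.08],[0,0.00020,0,0,0,0.08],[0,0,0,0,0,0],[0,0,0,0,0,0]]'>/dev/null; python3 st.py
```

```text
t 20.15 ang 0.8888 r 0.1464 z 0.1014 yaw-arm 0.97 pull 9.4 rad 0.6 fz -0.9 torque [ 0.01 -1.55 -0.33]
t 20.82 ang 0.8807 r 0.1464 z 0.1015 yaw-arm 0.95 pull 9.8 rad 1.7 fz -1.3 torque [-0.01 -1.53 -0.36]
t 21.48 ang 0.8719 r 0.1464 z 0.1014 yaw-arm 0.97 pull 9.7 rad -0.3 fz -0.7 torque [-0.05 -1.56 -0.36]
```

```bash
python3 -m handwheel '[[0,0.00020,0,0,0,0.08],[0,0.00020,0,0,0,0.08],[0,0.00020,0,0,0,0.08],[0,0.00020,0,0,0,0.08],[0,0,0,0,0,0],[0,0,0,0,0,0],[0,0,0,0,0,0],[0,0,0,0,0,0]]'>/dev/null; python3 st.py
python3 -m handwheel '[[0,0.00020,0,0,0,0.08],[0,0.00020,0,0,0,0.08],[0,0.00020,0,0,0,0.08],[0,0.00020,0,0,0,0.08],[0,0,0,0,0,0],[0,0,0,0,0,0],[0,0,0,0,0,0],[0,0,0,0,0,0]]'>/dev/null; python3 st.py
```

```text
t 22.15 ang 0.8665 r 0.1464 z 0.1014 yaw-arm 0.96 pull 10.3 rad 1.3 fz -1.1 torque [-0.1  -1.63 -0.33]
t 22.82 ang 0.8610 r 0.1463 z 0.1014 yaw-arm 0.96 pull 9.3 rad 0.3 fz -1.0 torque [-0.11 -1.61 -0.32]
```

The pull stays at about 10 N, so the catch did not hold. That dip was only the lift ramp ending. I draw back further in small steps.

```bash
python3 -m handwheel '[[0,-0.0004,0,0,0,-0.157],[0,-0.0004,0,0,0,-0.157],[0,-0.0004,0,0,0,-0.157],[0,-0.0004,0,0,0,-0.157],[0,-0.0004,0,0,0,-0.157],[0,-0.0004,0,0,0,-0.157],[0,0,0,0,0,0],[0,0,0,0,0,0]]'>/dev/null; python3 st.py 13.5 &&
python3 -m handwheel '[[0,-0.0004,0,0,0,-0.157],[0,-0.0004,0,0,0,-0.157],[0,-0.0004,0,0,0,-0.157],[0,-0.0004,0,0,0,-0.157],[0,-0.0004,0,0,0,-0.157],[0,-0.0002,0,0,0,-0.08],[0,0,0,0,0,0],[0,0,0,0,0,0]]'>/dev/null; python3 st.py 13.5 &&
python3 -m handwheel '[[0,-0.00020,0,0,0,-0.08],[0,-0.00020,0,0,0,-0.08],[0,-0.00020,0,0,0,-0.08],[0,-0.00020,0,0,0,-0.08],[0,0,0,0,0,0],[0,0,0,0,0,0],[0,0,0,0,0,0],[0,0,0,0,0,0]]'>/dev/null && python3 st.py 13.5 && 
python3 -m handwheel '[[0,-0.00020,0,0,0,-0.08],[0,-0.00020,0,0,0,-0.08],[0,-0.00020,0,0,0,-0.08],[0,-0.00020,0,0,0,-0.08],[0,0,0,0,0,0],[0,0,0,0,0,0],[0,0,0,0,0,0],[0,0,0,0,0,0]]'>/dev/null && python3 st.py 13.5
```

```text
t 23.48 ang 0.8761 r 0.1464 z 0.1014 yaw-arm 1.03 pull 11.4 rad 0.9 fz -1.6 torque [-0.08 -1.83 -0.28]
t 24.15 ang 0.8919 r 0.1464 z 0.1015 yaw-arm 1.00 pull 10.3 rad 0.8 fz -1.4 torque [-0.03 -1.75 -0.33]
t 24.82 ang 0.8974 r 0.1465 z 0.1015 yaw-arm 1.00 pull 9.8 rad 1.7 fz -1.1 torque [ 0.02 -1.72 -0.35]
t 25.48 ang 0.9030 r 0.1464 z 0.1015 yaw-arm 1.00 pull 10.8 rad 2.4 fz -0.7 torque [ 0.09 -1.69 -0.31]
```

```bash
python3 -m handwheel '[[0,-0.00020,0,0,0,-0.08],[0,-0.00020,0,0,0,-0.08],[0,-0.00020,0,0,0,-0.08],[0,-0.00020,0,0,0,-0.08],[0,0,0,0,0,0],[0,0,0,0,0,0],[0,0,0,0,0,0],[0,0,0,0,0,0]]'>/dev/null && python3 st.py 13 && 
python3 -m handwheel '[[0,-0.00020,0,0,0,-0.08],[0,-0.00020,0,0,0,-0.08],[0,-0.00020,0,0,0,-0.08],[0,-0.00020,0,0,0,-0.08],[0,0,0,0,0,0],[0,0,0,0,0,0],[0,0,0,0,0,0],[0,0,0,0,0,0]]'>/dev/null && python3 st.py 13 && 
python3 -m handwheel '[[0,-0.00020,0,0,0,-0.08],[0,-0.00020,0,0,0,-0.08],[0,-0.00020,0,0,0,-0.08],[0,-0.00020,0,0,0,-0.08],[0,0,0,0,0,0],[0,0,0,0,0,0],[0,0,0,0,0,0],[0,0,0,0,0,0]]'>/dev/null && python3 st.py 13
```

```text
t 26.15 ang 0.9084 r 0.1465 z 0.1015 yaw-arm 1.02 pull 10.5 rad 1.8 fz -1.3 torque [ 0.11 -1.72 -0.34]
t 26.82 ang 0.9140 r 0.1465 z 0.1015 yaw-arm 1.01 pull 10.4 rad 1.3 fz -1.5 torque [ 0.18 -1.76 -0.34]
t 27.48 ang 0.9194 r 0.1465 z 0.1014 yaw-arm 1.02 pull 10.9 rad 1.6 fz -0.3 torque [ 0.18 -1.76 -0.3 ]
```

```bash
python3 -m handwheel '[[0,-0.00020,0,0,0,-0.08],[0,-0.00020,0,0,0,-0.08],[0,-0.00020,0,0,0,-0.08],[0,-0.00020,0,0,0,-0.08],[0,-0.0002,0,0,0,-0.08],[0,-0.0002,0,0,0,-0.08],[0,0,0,0,0,0],[0,0,0,0,0,0]]'>/dev/null && python3 st.py 12.8 && 
python3 -m handwheel '[[0,-0.00020,0,0,0,-0.08],[0,-0.00020,0,0,0,-0.08],[0,-0.00020,0,0,0,-0.08],[0,-0.00020,0,0,0,-0.08],[0,-0.0002,0,0,0,-0.08],[0,-0.0002,0,0,0,-0.08],[0,0,0,0,0,0],[0,0,0,0,0,0]]'>/dev/null && python3 st.py 12.8 && 
python3 -m handwheel '[[0,-0.00020,0,0,0,-0.08],[0,-0.00020,0,0,0,-0.08],[0,-0.00020,0,0,0,-0.08],[0,-0.00020,0,0,0,-0.08],[0,-0.0002,0,0,0,-0.08],[0,-0.0002,0,0,0,-0.08],[0,0,0,0,0,0],[0,0,0,0,0,0]]'>/dev/null && python3 st.py 12.8
```

```text
t 28.15 ang 0.9276 r 0.1465 z 0.1014 yaw-arm 1.04 pull 9.9 rad 1.7 fz -1.6 torque [ 0.21 -1.74 -0.37]
t 28.82 ang 0.9358 r 0.1465 z 0.1014 yaw-arm 1.05 pull 11.3 rad 2.8 fz -1.7 torque [ 0.28 -1.74 -0.35]
t 29.48 ang 0.9439 r 0.1466 z 0.1015 yaw-arm 1.06 pull 10.6 rad 1.6 fz -2.3 torque [ 0.27 -1.8  -0.34]
```

```bash
python3 -m handwheel '[[0,-0.00020,0,0,0,-0.08],[0,-0.00020,0,0,0,-0.08],[0,-0.00020,0,0,0,-0.08],[0,-0.00020,0,0,0,-0.08],[0,-0.0002,0,0,0,-0.08],[0,-0.0002,0,0,0,-0.08],[0,0,0,0,0,0],[0,0,0,0,0,0]]'>/dev/null && python3 st.py 13 && 
python3 -m handwheel '[[0,-0.00020,0,0,0,-0.08],[0,-0.00020,0,0,0,-0.08],[0,-0.00020,0,0,0,-0.08],[0,-0.00020,0,0,0,-0.08],[0,-0.0002,0,0,0,-0.08],[0,-0.0002,0,0,0,-0.08],[0,0,0,0,0,0],[0,0,0,0,0,0]]'>/dev/null && python3 st.py 13 && 
python3 -m handwheel '[[0,-0.00020,0,0,0,-0.08],[0,-0.00020,0,0,0,-0.08],[0,-0.00020,0,0,0,-0.08],[0,-0.00020,0,0,0,-0.08],[0,-0.0002,0,0,0,-0.08],[0,-0.0002,0,0,0,-0.08],[0,0,0,0,0,0],[0,0,0,0,0,0]]'>/dev/null && python3 st.py 13
```

```text
t 30.15 ang 0.9522 r 0.1465 z 0.1015 yaw-arm 1.07 pull 10.7 rad 2.4 fz -1.2 torque [ 0.31 -1.74 -0.32]
t 30.82 ang 0.9602 r 0.1466 z 0.1015 yaw-arm 1.09 pull 11.2 rad 1.9 fz -0.9 torque [ 0.35 -1.78 -0.33]
t 31.48 ang 0.9686 r 0.1466 z 0.1015 yaw-arm 1.10 pull 10.2 rad 1.9 fz -1.6 torque [ 0.4  -1.76 -0.34]
```

```bash
python3 -m handwheel '[[0,-0.00020,0,0,0,-0.08],[0,-0.00020,0,0,0,-0.08],[0,-0.00020,0,0,0,-0.08],[0,-0.00020,0,0,0,-0.08],[0,-0.0002,0,0,0,-0.08],[0,-0.0002,0,0,0,-0.08],[0,0,0,0,0,0],[0,0,0,0,0,0]]'>/dev/null && python3 st.py 13 && 
python3 -m handwheel '[[0,-0.00020,0,0,0,-0.08],[0,-0.00020,0,0,0,-0.08],[0,-0.00020,0,0,0,-0.08],[0,-0.00020,0,0,0,-0.08],[0,-0.0002,0,0,0,-0.08],[0,-0.0002,0,0,0,-0.08],[0,0,0,0,0,0],[0,0,0,0,0,0]]'>/dev/null && python3 st.py 13 && 
python3 -m handwheel '[[0,-0.00020,0,0,0,-0.08],[0,-0.00020,0,0,0,-0.08],[0,-0.00020,0,0,0,-0.08],[0,-0.00020,0,0,0,-0.08],[0,-0.0002,0,0,0,-0.08],[0,-0.0002,0,0,0,-0.08],[0,0,0,0,0,0],[0,0,0,0,0,0]]'>/dev/null && python3 st.py 13
```

```text
t 32.15 ang 0.9764 r 0.1466 z 0.1014 yaw-arm 1.12 pull 10.7 rad 3.0 fz -1.0 torque [ 0.5  -1.81 -0.31]
t 32.82 ang 0.9800 r 0.1466 z 0.1015 yaw-arm 1.39 pull 15.9 rad 2.1 fz -4.7 torque [ 0.49 -2.49 -0.45]STOP
```

The buffer was touched with about 5 N extra at the post (≈4 N at the lug), so the hook must have dropped. Now I ease forward slowly.

```bash
python3 -m handwheel '[[0,0.00020,0,0,0,0.08],[0,0.00020,0,0,0,0.08],[0,0.00020,0,0,0,0.08],[0,0.00020,0,0,0,0.08],[0,0.00020,0,0,0,0.08],[0,0.00020,0,0,0,0.08],[0,0.0002,0,0,0,0.08],[0,0.0002,0,0,0,0.08]]'>/dev/null; python3 st.py
python3 -m handwheel '[[0,0.00020,0,0,0,0.08],[0,0.00020,0,0,0,0.08],[0,0.00020,0,0,0,0.08],[0,0.00020,0,0,0,0.08],[0,0.00020,0,0,0,0.08],[0,0.00020,0,0,0,0.08],[0,0.0002,0,0,0,0.08],[0,0.0002,0,0,0,0.08]]'>/dev/null; python3 st.py
python3 -m handwheel '[[0,0.00020,0,0,0,0.08],[0,0.00020,0,0,0,0.08],[0,0.00020,0,0,0,0.08],[0,0.00020,0,0,0,0.08],[0,0.00020,0,0,0,0.08],[0,0.00020,0,0,0,0.08],[0,0.0002,0,0,0,0.08],[0,0.0002,0,0,0,0.08]]'>/dev/null; python3 st.py
```

```text
t 33.48 ang 0.9740 r 0.1466 z 0.1014 yaw-arm 1.10 pull 9.7 rad 2.1 fz -1.7 torque [ 0.4  -1.73 -0.31]
t 34.15 ang 0.9637 r 0.1466 z 0.1014 yaw-arm 1.05 pull 8.5 rad 2.6 fz -0.9 torque [ 0.43 -1.54 -0.3 ]
t 34.82 ang 0.9616 r 0.1466 z 0.1013 yaw-arm 0.56 pull 2.4 rad 2.3 fz 7.9 torque [ 0.56 -0.33 -0.19]
```

The catch has taken over (pull ≈2 N at 0.962). I relieve the rest, then open.

```bash
python3 -m handwheel '[[0,0.00015,-0.0003,0,0,0],[0,0.00015,-0.0003,0,0,0],[0,0.0001,-0.0003,0,0,0],[0,0.0001,-0.0003,0,0,0],[0,0,0,0,0,0],[0,0,0,0,0,0],[0,0,0,0,0,0],[0,0,0,0,0,0]]'>/dev/null; python3 st.py
```

```text
t 35.48 ang 0.9620 r 0.1466 z 0.1014 yaw-arm 0.55 pull 4.5 rad 3.2 fz 3.0 torque [ 0.8  -0.8  -0.24]
```

```bash
python3 -m handwheel '[[0,0.0002,0,0,0,0],[0,0.0002,0,0,0,0],[0,0.0002,0,0,0,0],[0,0,0,0,0,0],[0,0,0,0,0,0],[0,0,0,0,0,0],[0,0,0,0,0,0],[0,0,0,0,0,0]]'>/dev/null; python3 st.py
```

```text
t 36.15 ang 0.9612 r 0.1466 z 0.1014 yaw-arm 0.61 pull 1.8 rad 6.0 fz 6.4 torque [ 0.92 -0.18 -0.23]
```

```bash
python3 -m handwheel '[[0,0,0,0,0,0],[0,0,0,0,0,0],[0,0,0,0,0,0],[0,0,0,0,0,0],[0,0,-0.01,0,0,0],[0,0,-0.02,0,0,0],[0,0,-0.03,0,0,0],[0,0,-0.03,0,0,0]]' 0
python3 -m handwheel '[[0,0,-0.035,0,0,0],[0,0,-0.03,0,0,0],[0,0,0,0,0,0],[0,0,0,0,0,0],[0,0,0,0,0,0],[0,0,0,0,0,0],[0,0,0,0,0,0],[0,0,0,0,0,0]]' 1
python3 - <<'E'
from H import *
from workcell import monitor,cams
p=np.load("pose.npz"); o=monitor.get_obs(); c=cams.camera("scene"); np.savez("scene2.npz",**c)
pts=[p["pv"]]
a=p["A"]+.698+.962
for r,z in((.15,.115),(.12,.051)): pts.append(p["pv"]*[1,1,0]+[r*np.cos(a),r*np.sin(a),z])
i=cv2.resize(c["img"][190:330,220:380,::-1],None,fx=4,fy=4,interpolation=cv2.INTER_CUBIC)
for u in (proj(c,pts)-[220,190]+.5)*4: cv2.drawMarker(i,(int(u[0]),int(u[1])),(255,0,255),0,14)
cv2.imwrite("pics/scene2.png",i)
# canister approach from here
e=o["ee_pos"]; yaw=o["tcp_rot"][2]; can=np.array([.4605,-.302])
nb=dict(green=(.457,-.395),red1=(.392,-.189),red2=(.332,-.269),lid=(.612,-.296))
for k,v in nb.items():
    d=np.array(v)-can; print(k,np.hypot(*d),np.rad2deg(np.arctan2(d[1],d[0])))
print(o["q"].round(1),e,yaw,can-e[:2])
E
```

```text
time: 36.82
ee_pos: [0.5129, 0.1154, 0.1916]
tcp_rot: [-179.9, 0.0, 87.9]
wrist_force: [0.2, -0.1, -0.2]
opening: 0.0428
time: 37.48
ee_pos: [0.5132, 0.1156, 0.2546]
tcp_rot: [-179.9, 0.0, 87.9]
wrist_force: [0.5, 0.5, 0.3]
opening: 0.0852
green 0.09306583691129633 -92.1552756207915
red1 0.13214102315329634 121.22402109924826
red2 0.13266970264532893 165.59715234260386
lid 0.1516187653293615 2.2679545359058366
[ 12.7   1.9   7.6  95.7  -0.  104.8] [0.5131747  0.11556135 0.25455847] 87.9168101744158 [-0.0526747  -0.41756135]
```

View pics/scene2.png

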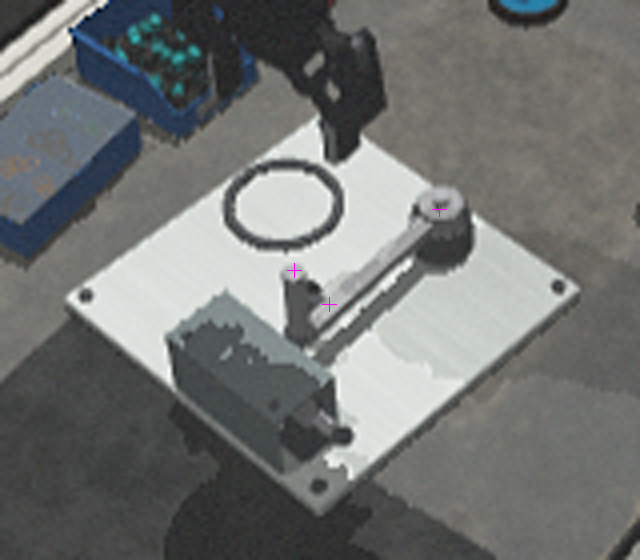

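The scene crop shows the arm drawn to the cover with its nose under it. The marks for 0.962 rad fall on the post top (293,270) and the arm, so it stays cocked with the gripper off, and the nest at (283,203) is clear. Next is the canister. Jaws along world x stay clear of the green and red ones at the current yaw.

```bash
python3 -m handwheel '[[-0.02,-0.002,0,0,0,0],[-0.036,-0.0032,0,0,0,0],[-0.036,-0.0032,0,0,0,0],[-0.036,-0.0032,0,0,0,0],[-0.036,-0.0032,0,0,0,0],[-0.036,-0.0032,0,0,0,0],[-0.036,-0.0032,0,0,0,0],[-0.036,-0.0032,0,0,0,0]]' 1 >/dev/null
python3 -m handwheel '[[-0.036,-0.0032,0,0,0,0],[-0.036,-0.0032,0,0,0,0],[-0.036,-0.0032,0,0,0,0],[-0.036,-0.0032,0,0,0,0],[-0.003,-0.0005,0,0,0,0],[0,0,0,0,0,0],[0,0,0,0,0,0],[0,0,0,0,0,0]]'
python3 - <<'E'
from H import *
from workcell import monitor,cams
o=monitor.get_obs(); c=dict(cams.camera("wrist"),ee=o["ee_pos"],rot=o["tcp_rot"]); np.savez("wrist3.npz",**c)
h=cv2.cvtColor(c["img"],cv2.COLOR_RGB2HSV)
b=(h[:,:,0]>90)&(h[:,:,0]<110)&(h[:,:,1]>120)&(h[:,:,2]>80)
for q in big(b)[:3]:
    P=np.array([wray(c,x,.133) for x in q[:,0]],np.float32); (x,y),r=cv2.minEnclosingCircle(P[:,:2]*1000); print((x,y),r,q[:,0].mean(0))
    d=np.array([x,y])/1000-o["ee_pos"][:2]; a=np.deg2rad(o["tcp_rot"][2])
    print("tool",d[0]*np.cos(a)+d[1]*np.sin(a), d[0]*np.sin(a)-d[1]*np.cos(a))
cv2.imwrite("pics/wrist3.png",c["img"][:,:,::-1])
E
```

```text
time: 38.87
ee_pos: [0.4608, -0.3008, 0.2555]
tcp_rot: [-180.0, -0.0, 88.0]
wrist_force: [0.4, 1.0, 0.2]
opening: 0.0851
(457.4774475097656, -302.82537841796875) 29.45880699157715 [320.02173913 238.47391304]
tool -0.002183279411284554 -0.0032310029007043815
(561.4865112304688, -273.1723327636719) 18.392765045166016 [463.98529412 194.91176471]
tool 0.03114128522213383 0.0996605023104948
(693.162353515625, -115.08251953125) 58.97209930419922 [598.14423077  21.68589744]
tool 0.19380335741064536 0.2256444963760381
```

View pics/wrist3.png

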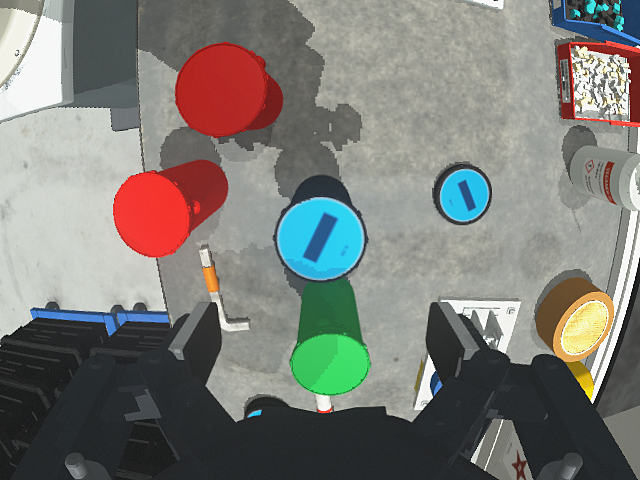

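The view shows the black canister's blue lid at (320,238) between the jaws, green at (330,360), and reds at (222,90) and (152,212), all clear of the finger line. I descend and grip.

```bash
python3 -m handwheel '[[-0.0017,-0.002,0.02,0,0,0],[0,0,0.035,0,0,0],[0,0,0.035,0,0,0],[0,0,0.03,0,0,0],[0,0,0.025,0,0,0],[0,0,0.018,0,0,0],[0,0,0,0,0,0],[0,0,0,0,0,0]]'
python3 -m handwheel '[[0,0,0,0,0,0],[0,0,0,0,0,0],[0,0,0,0,0,0],[0,0,0,0,0,0],[0,0,0,0,0,0],[0,0,0,0,0,0],[0,0,0,0,0,0],[0,0,0,0,0,0]]' -1 50
```

```text
time: 39.58
ee_pos: [0.4585, -0.3022, 0.0924]
tcp_rot: [-179.9, -0.0, 88.0]
wrist_force: [0.2, -0.7, 1.2]
opening: 0.0861
time: 40.25
ee_pos: [0.4594, -0.3036, 0.0948]
tcp_rot: [179.8, 0.1, 87.9]
wrist_force: [-1.7, 2.1, 7.6]
opening: 0.0649
```

```bash
python3 -m handwheel '[[0,0,-0.01,0,0,0],[0,0,-0.02,0,0,0],[0,0,-0.03,0,0,0],[0,0,-0.035,0,0,0],[0,0,-0.035,0,0,0],[0,0,-0.03,0,0,0],[0,0,0,0,0,0],[0,0,0,0,0,0]]'
python3 - <<'E'
from H import *
from workcell import monitor,cams
p=np.load("pose.npz"); o=monitor.get_obs()
print("pred",p["nest"])
for n in("top","scene"):
    c=cams.camera(n); np.savez(n+"4.npz",**c); g=cv2.cvtColor(c["img"],cv2.COLOR_RGB2GRAY)
    th=np.linspace(0,2*np.pi,200)
    # inner rim: along each ray from the centre, first bright->dark edge, on the plane of the ring top
    pts=[]
    G=cv2.GaussianBlur(g,(3,3),0).astype(float)
    rr=np.linspace(.025,.05,60)
    for t in th:
        W=np.c_[p["nest"][0]+rr*np.cos(t),p["nest"][1]+rr*np.sin(t),np.full(60,.018)]
        uv=proj(c,W).astype(np.float32); v=cv2.remap(G.astype(np.float32),uv[:,:1],uv[:,1:],cv2.INTER_LINEAR)[:,0]
        k=v.argmin()
        if v.max()-v[k]>60: pts.append(W[k,:2]) # ring middle radius 41mm
    P=np.array(pts); A=np.c_[2*P,np.ones(len(P))]
    for _ in range(4):
        s=np.linalg.lstsq(A,(P**2).sum(1),rcond=None)[0]; r=np.sqrt(s[2]+s[:2]@s[:2])
        e=abs(np.hypot(*(P-s[:2]).T)-r); m=e<np.median(e)*2.5; P=P[m];A=A[m]
    print(n,s[:2],r,len(P),e[m].mean())
e=o["ee_pos"];print(e,o["tcp_rot"],o["opening"],o["wrist_force"])
E
```

```text
time: 40.92
ee_pos: [0.4592, -0.3037, 0.255]
tcp_rot: [179.8, 0.1, 87.9]
wrist_force: [0.3, 0.1, -4.5]
opening: 0.0649
pred [0.62428765 0.00830636 0.012     ]
top [0.62169181 0.00866659] 0.040915771431895336 185 0.00039328597070039344
scene [0.61810647 0.01327987] 0.04064990928511685 172 0.0004502002738876338
[ 0.45920449 -0.30371758  0.25495048] [1.79803922e+02 1.20102056e-01 8.79173689e+01] 0.06490775704320016 [ 0.26527515  0.14307029 -4.53730859]
```

```bash
python3 -m handwheel '[[0.01,0.007,0,0,0,0],[0.02,0.0145,0,0,0,0],[0.028,0.0202,0,0,0,0],[0.028,0.0202,0,0,0,0],[0.028,0.0202,0,0,0,0],[0.028,0.0202,0,0,0,0],[0.028,0.0202,0,0,0,0],[0.022,0.016,0,0,0,0]]' >/dev/null
python3 -m handwheel '[[0.015,0.011,0,0,0,0],[0.008,0.006,0,0,0,0],[0,0,0,0,0,0],[0,0,0,0,0,0],[0,0,0,0,0,0],[0,0,0,0,0,0],[0,0,0,0,0,0],[0,0,0,0,0,0]]'
cat > ring.py <<'E'
from H import *
from workcell import monitor,cams
from scipy.spatial.transform import Rotation as Ro
import sys
p=np.load("pose.npz"); o=monitor.get_obs(); c=dict(cams.camera("wrist"),ee=o["ee_pos"],rot=o["tcp_rot"])
R=Ro.from_euler("xyz",c["rot"],degrees=True).as_matrix(); M=c["tool_from_camera"]
def wproj(W):
    q=((W-c["ee"])@R-M[:3,3])@M[:3,:3]; n=np.hypot(q[:,0],q[:,1]); t=np.arctan2(n,q[:,2])*c["fx"]
    return np.c_[c["cx"]+q[:,0]/n*t,c["cy"]+q[:,1]/n*t].astype(np.float32)
G=cv2.GaussianBlur(cv2.cvtColor(c["img"],cv2.COLOR_RGB2GRAY),(3,3),0).astype(np.float32)
ctr=np.array([.622,.0085])
rr=np.linspace(.025,.055,90)
for it in range(3):
    P=[]
    for t in np.linspace(0,2*np.pi,240):
        W=np.c_[ctr[0]+rr*np.cos(t),ctr[1]+rr*np.sin(t),np.full(90,.018)]; uv=wproj(W)
        if (uv<1).any() or (uv[:,0]>638).any() or (uv[:,1]>478).any(): continue
        v=cv2.remap(G,uv[:,:1],uv[:,1:],cv2.INTER_LINEAR)[:,0]
        g=np.gradient(v); k=g[20:].argmax()+20   # outer top rim: dark to bright
        if g[k]>4: P.append(W[k,:2])
    P=np.array(P);A=np.c_[2*P,np.ones(len(P))]
    for _ in range(5):
        s=np.linalg.lstsq(A,(P**2).sum(1),rcond=None)[0]; r=np.sqrt(s[2]+s[:2]@s[:2])
        e=abs(np.hypot(*(P-s[:2]).T)-r); m=e<np.median(e)*2.5+1e-4; P=P[m];A=A[m]
    print("ring",s[:2],r,len(P),e[m].mean()); ctr=s[:2]
i=c["img"][:,:,::-1].copy()
for u in wproj(np.c_[P,np.full(len(P),.018)]): cv2.circle(i,(int(u[0]),int(u[1])),1,(255,0,255),-1)
cv2.imwrite(sys.argv[1],i); print(o["ee_pos"],o["tcp_rot"])
E
python3 ring.py pics/wrist5.png
```

```text
time: 42.35
ee_pos: [0.6214, -0.0948, 0.2527]
tcp_rot: [180.0, 0.0, 87.9]
wrist_force: [-0.2, 0.4, -3.7]
opening: 0.0652
ring [0.62049014 0.00753961] 0.04463487744526704 209 0.000187127247915089
ring [0.62048055 0.00755181] 0.04467478187730835 211 0.00023922578806073776
ring [0.62042843 0.00757614] 0.04462290585111345 188 0.00016968661733967954
[ 0.62142699 -0.09484039  0.25274131] [1.79981925e+02 3.91572016e-03 8.78569195e+01]
```

View pics/wrist5.png

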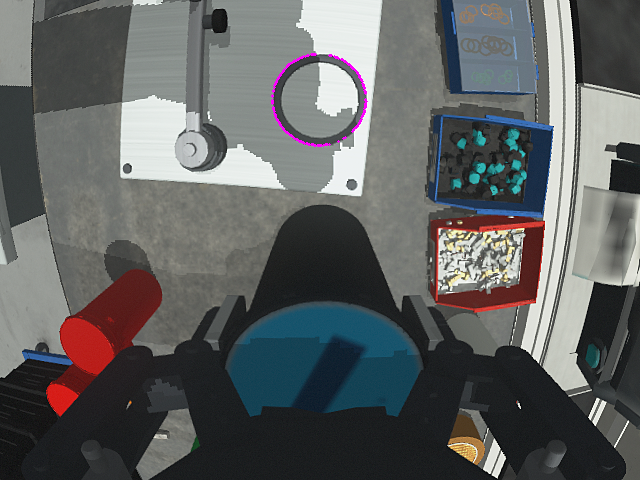

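The outer rim fits cleanly: centre (0.6204, 0.0076), radius 44.6 mm against the expected 45. The top view gives (0.6217, 0.0087). The canister hangs upright in the jaws. I go over the nest and lower slowly.

```bash
python3 -m handwheel '[[0.01,-0.0004,0,0,0,0],[0.022,-0.0009,0,0,0,0],[0.026,-0.001,0,0,0,0],[0.022,-0.0009,0,0,0,0],[0.014,-0.0005,0.01,0,0,0],[0.0078,-0.0003,0.025,0,0,0],[0,0,0.03,0,0,0],[0,0,0.03,0,0,0]]'>/dev/null
python3 -m handwheel '[[0,0,0.022,0,0,0],[0,0,0.012,0,0,0],[0,0,0.004,0,0,0],[0,0,0,0,0,0],[0,0,0,0,0,0],[0,0,0,0,0,0],[0,0,0,0,0,0],[0,0,0,0,0,0]]'
```

```text
time: 43.73
ee_pos: [0.622, 0.0078, 0.1206]
tcp_rot: [179.9, -0.0, 87.9]
wrist_force: [-0.0, 0.8, -3.4]
opening: 0.0651
```

```bash
python3 -m handwheel '[[-0.0006,-0.0008,0.002,0,0,0],[0,0,0.002,0,0,0],[0,0,0.002,0,0,0],[0,0,0.002,0,0,0],[0,0,0.0015,0,0,0],[0,0,0.0015,0,0,0],[0,0,0,0,0,0],[0,0,0,0,0,0]]'
python3 -m handwheel '[[0,0,0.0005,0,0,0],[0,0,0.0005,0,0,0],[0,0,0.0005,0,0,0],[0,0,0.0005,0,0,0],[0,0,0.0005,0,0,0],[0,0,0,0,0,0],[0,0,0,0,0,0],[0,0,0,0,0,0]]'
```

```text
time: 44.4
ee_pos: [0.6206, 0.0072, 0.1083]
tcp_rot: [-180.0, 0.0, 87.9]
wrist_force: [0.1, -0.3, -3.1]
opening: 0.0652
time: 45.07
ee_pos: [0.6207, 0.0073, 0.1069]
tcp_rot: [180.0, -0.0, 87.9]
wrist_force: [-3.9, -0.6, 6.6]
opening: 0.0651
```

Floor contact came at z 0.1069, against the 0.1068 expected for the plate inside the ring. I release and retreat.

```bash
python3 -m handwheel '[[0,0,-0.0008,0,0,0],[0,0,0,0,0,0],[0,0,0,0,0,0],[0,0,0,0,0,0],[0,0,0,0,0,0],[0,0,0,0,0,0],[0,0,-0.01,0,0,0],[0,0,-0.02,0,0,0]]' 1
python3 -m handwheel '[[0,0,-0.03,0,0,0],[0,0,-0.03,0,0,0],[0,0,-0.035,0,0,0],[0,0,-0.03,0,0,0],[-0.03,0,-0.01,0,0,0],[-0.04,0,0,0,0,0],[-0.04,0,0,0,0,0],[-0.03,0,0,0,0,0]]'
python3 -m handwheel '[[-0.04,0,0,0,0,0],[-0.02,0,0,0,0,0],[0,0,0,0,0,0],[0,0,0,0,0,0],[0,0,0,0,0,0],[0,0,0,0,0,0],[0,0,0,0,0,0],[0,0,0,0,0,0]]'
python3 - <<'E'
from H import *
from workcell import monitor,cams
t=cams.camera("top")["img"][130:330,200:460,::-1]; c=cams.camera("scene"); s=c["img"][130:330,190:450,::-1]
f=lambda i:cv2.resize(i,None,fx=1.5,fy=1.5,interpolation=cv2.INTER_CUBIC)
cv2.imwrite("pics/final.png",np.hstack([f(t),f(s)]))
d=c["depth"]; v,u=np.mgrid[:480,:640]; R=cv2.Rodrigues(np.array(c["rvec"]))[0]
X=np.dstack([(u-c["cx"])/c["fx"]*d,(v-c["cy"])/c["fy"]*d,d]).reshape(-1,3); W=(X-np.array(c["tvec"]).ravel())@R
q=W[(d.ravel()>0)&(np.hypot(W[:,0]-.62,W[:,1]-.01)<.06)&(W[:,2]>.135)&(W[:,2]<.16)]; print(len(q),q.mean(0)); 
A=np.c_[q[:,:2]-q[:,:2].mean(0),np.ones(len(q))]; print("tilt deg",np.rad2deg(np.linalg.lstsq(A,q[:,2],rcond=None)[0][:2]))
E
```

```text
time: 45.73
ee_pos: [0.6195, 0.0072, 0.1351]
tcp_rot: [-179.8, 0.0, 87.9]
wrist_force: [0.0, 0.4, -0.2]
opening: 0.0852
time: 46.4
ee_pos: [0.6153, -0.135, 0.273]
tcp_rot: [179.9, 0.0, 87.9]
wrist_force: [0.5, 0.3, -0.3]
opening: 0.0855
time: 47.07
ee_pos: [0.6136, -0.1916, 0.272]
tcp_rot: [180.0, 0.0, 88.0]
wrist_force: [-0.8, 0.0, -0.0]
opening: 0.0856
342 [0.6176281  0.01221121 0.14238965]
tilt deg [-0.36765354 -0.26134301]
```

View pics/final.png

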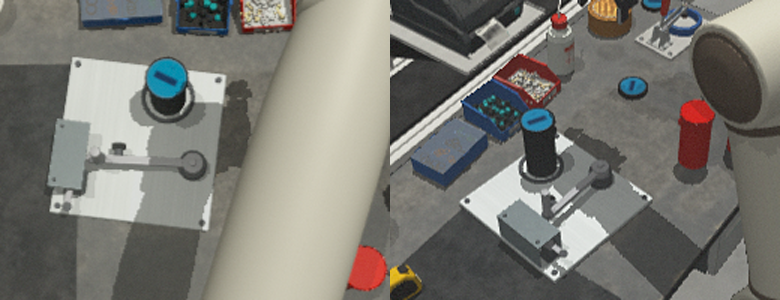

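The final view (top on the left, scene on the right) shows the canister standing inside the ring at (165,85) and (540,145), and the striker still cocked with its nose under the cover. The lid reads 12.2 mm higher than it did on the bench, so the canister is flat on the plate, with a tilt below 0.5°. In the same camera its centre is about 1 mm from the ring's.

```bash
python3 -c "
from workcell import order; print(order.job_done())"
```

```text
the job is handed in; nothing more can be done
None
```

The knock tester is ready and the job is handed in at about 47 s. The striker is cocked on its catch, and the black canister stands upright in the nest.

**Striker:** I gripped the post and drew it back in small, force-checked steps until it touched the buffer lightly, with about 5 N extra at the post (roughly 4 N at the lug). I then eased it onto the catch at about 0.96 rad. The pull fell from 10 N to about 2 N before I opened the jaws. Pictures after release and at the end show it still cocked.

**Canister:** It rests flat on the plate, tilted less than 0.5° and about 1 mm off the ring's centre. The gripper was clear and touching nothing at hand-in. I didn't touch the other things on the bench, but I didn't re-measure them.

**Checks that failed or disagreed:**
- **False catch:** I took a small dip in force near 0.88 rad for the hook dropping. A slow ease forward to 0.86 rad showed it hadn't caught, so I drew the arm further back.
- **Residual pull:** The pull readings while easing off were 2.4, 4.5 and 1.8 N, so it had not settled exactly at zero when I let go.
- **Nest position:** The scene camera put the nest about 6 mm from the top view and the wrist camera was within 2 mm of the top view. I used the average of the top and wrist readings.

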